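# Pin the nest's side fence and hold the tube block in its corner

## Task

Get the aluminium tube block located in the positioning nest so that I can clamp it down. First swing the nest's side fence fully shut, and lock it by dropping the pin from the grey holder through the fence and into the base plate until its collar sits on the fence; only then set the block flat in the nest, its long side along that fence. Press it squarely into the corner, firmly against both fences at once, and finish with it still gripped and pressed there, the tip box, the specimen cup and the pipette left where they are.

Things in the scene. Friction and masses are not known exactly. Their poses are not given: they have to be found in the camera images.
- nest: Aluminium base plate, 184 (x) by 150 (y) by 16 thick, fixed. Origin: centre of its underside, on the bench; x points to its far end with the fixed fence, y left, z up. The swinging side fence is on its right (-y) edge. Block fully in the corner: the block's origin at x +14, y -17, z +16 here. Stop dowel (8 wide) at x +80, y -65, 33 high. Pin hole at x -65, y -58.
- far_fence: Fixed fence across the far end of the nest: an aluminium bar 18 thick, top 33 above the bench. Its flat face looks to the nest's -x and lies at x = +60 in the nest's frame, from y = -36 to +60. Origin and axes are those of nest. The nest, both fences and the block are smooth anodised aluminium: the block slides on them easily (friction about 0.3).
- side_fence: Swinging side fence: bar 16 thick, underside 17, top 33 above the bench. Origin: on its vertical pivot (nest x +72, y -53); runs along its own -x for 150 to a 26 x 26 ear with the pin hole (own x -124 to -150, y -18 to +8). Inner face y +8, outer y -8. Shut (at its stop) its x is the nest's; opens counter-clockwise, ear to the right, up to 0.9 rad. Turns easily, no spring, yields unless pinned.
- fence_hole (a point): Centre of the upper mouth of the 12 mm pin hole through the ear of the side fence, 33 above the bench, 137 from the pivot. With the fence shut it stands exactly over the hole in the base plate.
- nest_pin_hole (a point): Centre of the upper mouth of the 12 mm pin hole in the base plate, 16 above the bench.
- nest_corner (a point): The inner corner of the nest where the planes of the two fences meet (side fence shut), on top of the base plate, 16 above the bench.
- pin_holder: Grey plastic holder block, 100 (x) by 46 (y) by 38 high, fixed to the bench left of the work; the locking pin stands in its middle hole, between two clamp screws whose 13 mm heads stand 8 proud at x -36 and +36. Origin: centre of its underside.
- lock_pin: Loose locking pin upright in the holder: steel shank 10 in diameter, 32 long, nose tapered over the last 8; collar 18 in diameter, 4 thick; above it a black knurled grip 15 in diameter, from 4 to 34 above the collar's underside. 60 g. Origin: on its axis at the collar's underside, z up the grip; 38 above the bench in the holder, 33 when fully home in the fence.
- tube_block: Loose machined aluminium block with eight wells in its top, 92 long (x) by 56 wide (y) by 60 high, about 0.5 kg, flat on the bench. Origin: centre of its underside; z up. Either end may point ahead. On the nest its underside is 16 and its top 76 above the bench and the fences reach 17 up its sides: grip its upper 40, across the width, to clear them.
- tip_box: Bystander: teal pipette tip box with a clear lid, 86 x 118 x 62, beyond the nest. Origin: centre of its underside.
- specimen_cup: Bystander: clear specimen cup with a red screw lid, 62 in diameter, 61 high, beyond the block. Origin: centre of its underside.
- pipette: Bystander: pipette lying on its side, 225 long (its y), 44 wide, 25 high, beyond and to the right of the nest. Origin: centre of its underside.
Not all that is in view belongs to the job. There is more than one size of the lock_pin; the job needs the smaller.

How it is judged (in metres and radians):
On the way, in this order (a step that is already met when the one before it is completed fails the run):
1. the side fence is swung fully shut (angle between the x axis of side_fence and the x axis of nest, either way round below 0.03 rad), for 0.2 s.
2. the locking pin is fully home through the fence and the base plate (horizontal distance between lock_pin and nest_pin_hole below 0.004 m and z of lock_pin in the frame of nest below 0.036 m and angle between lock_pin's own z axis and vertical below 0.1 rad and angle between the x axis of side_fence and the x axis of nest, either way round below 0.045 rad), for 0.2 s.
At the end, for the whole second after the job is handed in: Fence shut (0.045 rad), pin home through fence and base (collar within 3 mm of the fence); block flat in the nest (3 mm), square with it (0.05 rad), still gripped and pressing on each fence with over 2 N (all of step 2 and contact force between tube_block and far_fence above 2 N and contact force between tube_block and side_fence above 2 N and contact force between the fingers and tube_block above 3 N and horizontal distance between tube_block and nest below 0.027 m and z of tube_block in the frame of nest below 0.019 m and angle between tube_block's own z axis and vertical below 0.05 rad and angle between the x axis of tube_block and the x axis of nest, either way round below 0.05 rad and linear speed of tube_block below 0.01 m/s); the arm keeps its last pose, push and grip.
It fails at once if the block is set down in the nest before the pin is home (horizontal distance between tube_block and nest below 0.06 m and z of tube_block in the frame of nest below 0.022 m and not (horizontal distance between lock_pin and nest_pin_hole below 0.004 m and z of lock_pin in the frame of nest below 0.036 m and angle between lock_pin's own z axis and vertical below 0.1 rad)).
It fails at once if the tip box is moved more than 30 mm (distance of tip_box from where it was at the start of the episode above 0.03 m).
It fails at once if the specimen cup is moved more than 30 mm (distance of specimen_cup from where it was at the start of the episode above 0.03 m).
It fails at once if the pipette is moved more than 30 mm (distance of pipette from where it was at the start of the episode above 0.03 m).
It also fails if it takes over 72 s, if anything falls off the work surface, if the arm or the gripper's body presses on something with over 40 N, if the wrist force passes 120 N, or if a joint passes its speed limit or range.

## Robot

A 6-joint arm with a two-finger parallel gripper is mounted at the origin on a cart in front of the work surface, level with it; the furniture and walls round the work are solid. World frame = base frame: x ahead of the robot, y to its left, z up, the work surface at z = 0. Lengths are in m, angles in degrees, forces in N, time in s.
With the tool pointing down it reaches from about 0.275 to 0.725 m from the base axis. Payload 5.6 kg.
Tool frame: the origin (TCP) lies midway between the tips of the shut fingers; the grasp point (between the pads) lies 19 mm behind it; z points along the fingers, y is the direction in which the jaws open and shut (so a half turn about z gives the same grasp; the last joint's range is limited). The gripper opens to 85 mm and grips with 20 to 120 N. Pads are 22 mm wide; open, the fingers measure 114 mm over their backs; the gripper's body (76 mm by 85 mm) begins 54 mm behind the grasp point. The pads swing forward as they close: fully open they stand 13 mm farther back than shut.
Start: joints at [92.51, 14.616, 6.199, 0, -81.583, -16.306], TCP at [0.131, 0.534, 0.231] pointing down, gripper open.
Joint ranges: [-168.99, 168.99], [-69.2, 112.95], [-62.41, 85.93], [-164.36, 98.24], [-168.68, -3.75], [-174.98, 174.98]. Speed limits (degrees/s): [147.25, 147.25, 180, 180, 180, 180].

## Interface

Orientations are given as a 3x3 rotation matrix whose columns are the frame's x, y, z axes.
In Python, from station import * gives the robot as it stands. The module is installed in compiled form; this text tells all that it offers.
- The arm moves only by the tool play_rows, never from a script. Its argument "motion" is a list of rows, each a list of 3 entries, a list of its own where there are three numbers: the closure, from -1 (fully open) to 1 (shut), then the shift along the tool's x, y, z in m, then the turn about the tool's z in rad. A call has 1 to 20 rows; each row is the pose to reach, as a shift and turn from the pose measured when the call began, along the tool's axes at that moment; what a row does not reach only later rows make up. A row lasts 1/12 s, in which the tool goes at most 41.7 mm and 7.16 degrees, less where a joint would pass 70% of its speed; a pose out of reach is approached as far as the arm can. A call with a gripper value outside its range is refused whole. The fingers move at their own pace and stop on an object; "squeeze" is the grip in N (left out, the last holds). Time passes only in rows, so rows that repeat a pose let the fingers close. It gives the time, the measured TCP pose, the force and the opening at its end, in the units of the state.
- observe(): the state, without advancing time (a new reading comes with each control period).
- grab_frame(name): name is "side" or "top" or "wrist"; returns a dict with "pixels" (480x640x3 uint8, blue, green, red), "range_z" (480x640 float32, m along the optical axis (not along the pixel's ray), 0 where there is no reading), "camera_matrix" (3x3 intrinsics, pixels), "dist_coeffs" ([k1, k2, p1, p2, k3] as OpenCV has them; the pictures are not rectified), "R" (3x3) and "t" (3): a world point X has camera coordinates R X + t; the wrist camera has in their place "tool_from_camera" (4x4, takes a point from camera to tool coordinates, whose origin is the TCP and whose axes are the flange's). Camera axes: x right, y down, z forward; pixel columns grow to the right and rows downward; lengths in m; the calibration is good to about 2 mm. A picture is of the moment at which its call begins: read the wrist's pose just before it.
- hand_in(): hands the job in, once; it reports no verdict.
Trained networks look in a picture, given as the dict that the camera call returned (one of the last four; its "shot" number tells which), for a name from the list of things; names that differ only in an ending like _2 or _b are one class to them, and where a whole thing is asked for, a point or a joint stands for the part that bears it (a point fixed in the world has none). Each returns a list of dicts, best first, with "conf" (0 to 1); they miss things now and then, are a little off and sometimes report something else, mostly with a low value. They report only what shows in the picture. A call takes as long as a camera call. They do not tell look-alikes from the thing itself.
- boxes_of(picture, label): "location" ([row, column] in pixels, amid what is visible of it).
- silhouettes(picture, label): "mask" (480x640 bool, what is visible of it) and "location" ([row, column] in pixels, amid what is visible of it).
The state is a dict: "t": time; "qpos": joint angles; "dq": joint speeds; "joint_efforts": joint torques, N m; "eef_pos": TCP position; "ee_rot": TCP orientation; "force": force on the tool from outside, world axes, zero at the start; "torque": the same for the moment, N m; "finger_gap": finger opening in m.
Only numpy, scipy, OpenCV 4.12 (cv2) and the standard library are available. Lean on these libraries where they do the work, as an engineer would, in place of code of your own. Each camera call takes 0.05 s, during which the arm holds its last target.

## Working session

There is one attempt and no reset: what is moved stays moved. The work goes in short steps, Python scripts to look and compute and a tool call to move; the robot and the scene stay as the last step left them, time stands still between calls to the robot, and variables do not carry over. Pictures are saved under pics/ and viewed, and the job is handed in when it is done.

Besides the shell and the picture viewer there is one more tool, called by a JSON object that holds its "fn" and its "kwargs", one argument or row to a line. play_rows: Moves the arm, as the interface text tells. Its arguments: {"type":"object","properties":{"motion":{"type":"array","items":{"type":"array"}},"squeeze":{"type":"number"}},"required":["motion"]}

```bash
mkdir -p pics
cat > h.py <<'E'
from station import *
import numpy as np, cv2
def save(f,n): cv2.imwrite('pics/'+n+'.png',f['pixels'])
def cam2world(f,st=None):
    if 'R' in f and f.get('R') is not None:
        R=np.array(f['R']);t=np.array(f['t']); return R.T, -R.T@t
    T=np.array(f['tool_from_camera']); A=np.array(st['ee_rot']); p=np.array(st['eef_pos'])
    return A@T[:3,:3], A@T[:3,3]+p
def pts(f,rc,st=None,z=None):
    """rc Nx2 row,col -> world points by depth (or plane z)"""
    rc=np.atleast_2d(np.array(rc,float))
    u=cv2.undistortPoints(rc[:,None,::-1].copy(),np.array(f['camera_matrix']),np.array(f['dist_coeffs']))[:,0]
    ray=np.c_[u,np.ones(len(u))]
    R,o=cam2world(f,st)
    w=ray@R.T
    if z is None:
        i=np.round(rc).astype(int); d=f['range_z'][i[:,0].clip(0,479),i[:,1].clip(0,639)]
        P=w*d[:,None]+o; P[d==0]=np.nan; return P
    s=(z-o[2])/w[:,2]
    return w*s[:,None]+o
def cloud(f,st=None):
    g=np.stack(np.mgrid[0:480,0:640],-1).reshape(-1,2)
    return pts(f,g,st).reshape(480,640,3)
E
python3 - <<'E'
from h import *
s=observe();print({k:np.round(v,3).tolist() for k,v in s.items()})
for n in ['side','top','wrist']:
    s=observe();f=grab_frame(n);save(f,n+'0')
    R,o=cam2world(f,s);print(n,o.round(3),R[:,2].round(2))
    for l in ['nest','side_fence','far_fence','pin_holder','lock_pin','tube_block','tip_box','specimen_cup','pipette','fence_hole']:
        try:
            r=boxes_of(f,l); print(l,[(round(d['conf'],2),np.round(d['location']).tolist(),pts(f,d['location'],s).round(3).tolist()) for d in r])
        except Exception as e: print(l,e)
E
```

```text
{'t': 0.0, 'qpos': [92.509, 14.652, 6.13, -0.027, -81.583, -16.304], 'dq': [0.052, 0.018, -0.05, 0.026, -0.041, -0.006], 'joint_efforts': [0.002, -38.663, 23.794, 5.366, -0.006, -0.0], 'eef_pos': [0.131, 0.534, 0.23], 'ee_rot': [[0.971, -0.239, -0.0], [-0.239, -0.971, -0.002], [0.0, 0.002, -1.0]], 'force': [0.482, 0.229, -0.377], 'torque': [-0.033, -0.025, 0.026], 'finger_gap': 0.086}
side [0.185 0.256 0.78 ] [ 0.47 -0.36 -0.81]
nest [(0.87, [264.0, 368.0], [[0.514, -0.144, 0.014]])]
side_fence [(0.94, [229.0, 387.0], [[0.549, -0.227, 0.033]])]
far_fence [(0.8, [239.0, 336.0], [[0.594, -0.12, 0.037]]), (0.33, [256.0, 368.0], [[0.529, -0.157, 0.016]])]
pin_holder [(0.91, [420.0, 196.0], [[0.444, 0.291, 0.039]]), (0.71, [354.0, 305.0], [[0.422, 0.09, 0.062]])]
lock_pin [(0.72, [407.0, 253.0], [[0.394, 0.209, 0.079]]), (0.53, [413.0, 185.0], [[0.453, 0.298, 0.073]])]
tube_block [(0.95, [356.0, 306.0], [[0.417, 0.091, 0.062]])]
tip_box [(0.95, [181.0, 315.0], [[0.737, -0.172, 0.061]])]
specimen_cup [(0.79, [296.0, 233.0], [[0.591, 0.129, 0.064]])]
pipette [(0.86, [167.0, 388.0], [[0.695,
[... 349 characters left out ...]
 [253.0, 395.0], [[0.551, -0.233, 0.035]])]
far_fence [(0.74, [236.0, 349.0], [[0.595, -0.121, 0.032]])]
pin_holder [(0.91, [294.0, 182.0], [[0.453, 0.288, 0.055]])]
lock_pin []
tube_block [(0.92, [302.0, 266.0], [[0.434, 0.081, 0.06]])]
tip_box [(0.67, [172.0, 378.0], [[0.748, -0.193, 0.067]])]
specimen_cup [(0.85, [233.0, 246.0], [[0.6, 0.129, 0.059]]), (0.28, [293.0, 180.0], [[0.454, 0.287, 0.072]])]
pipette [(0.96, [194.0, 447.0], [[0.699, -0.369, 0.029]])]
fence_hole [(0.82, [248.0, 393.0], [[0.563, -0.228, 0.033]])]
wrist [0.21  0.515 0.373] [-0.31  0.08 -0.95]
nest []
side_fence []
far_fence []
pin_holder []
lock_pin []
tube_block []
tip_box []
specimen_cup []
pipette []
fence_hole []
```

View pics/side0.png

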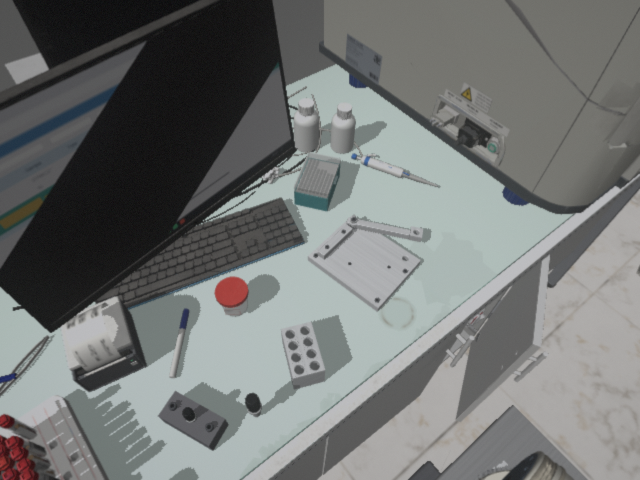

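View pics/top0.png

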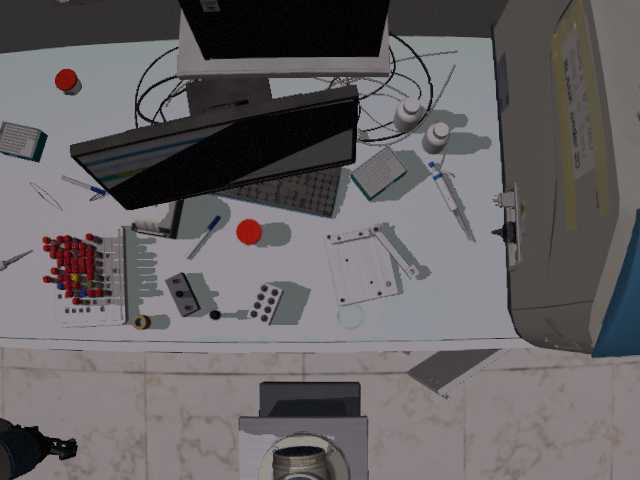

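Run:
```python
from h import *
a=cv2.imread('pics/side0.png'); 
c1=cv2.resize(a[370:460,140:290],None,fx=5,fy=5,interpolation=cv2.INTER_CUBIC); cv2.imwrite('pics/c1.png',c1)
c2=cv2.resize(a[200:320,300:440],None,fx=5.5,fy=5,interpolation=cv2.INTER_CUBIC); cv2.imwrite('pics/c2.png',c2)
f=grab_frame('side');C=cloud(f)
z=C[...,2]
def top(r0,r1,c0,c1,zl,zh,x=None):
    m=np.zeros(z.shape,bool);m[r0:r1,c0:c1]=True
    return m&(z>zl)&(z<zh)
def rep(n,m):
    P=C[m][:,:2].astype(np.float32); (c,s,a)=cv2.minAreaRect(P); print(n,len(P),np.round(c,4),np.round(s,4),round(a,1),'z',np.median(C[m][:,2]).round(4))
rep('holder',top(385,450,155,232,.030,.046))
rep('pinA',top(395,425,175,200,.055,.09))
rep('pinB',top(390,420,240,268,.05,.1))
rep('block',top(315,390,275,330,.054,.07))
rep('nest',top(215,310,300,425,.010,.022))
rep('fences',top(205,310,300,432,.027,.04))
for i in [(r,253) for r in range(388,420,4)]+[(r,188) for r in range(400,425,4)]: print(i,C[i].round(3))
```

```text
holder 1706 [0.4545 0.2957] [0.102  0.0464] 26.1 z 0.0387
pinA 115 [0.4531 0.2955] [0.0144 0.0151] 42.7 z 0.0713
pinB 265 [0.4024 0.206 ] [0.0226 0.0203] 56.2 z 0.0885
block 1258 [0.432  0.0879] [0.0561 0.0933] 67.8 z 0.0606
nest 4785 [ 0.5599 -0.1638] [0.2353 0.2019] 11.4 z 0.017
fences 991 [ 0.5748 -0.1919] [0.2342 0.093 ] 65.1 z 0.0336
(388, 253) [0.445 0.187 0.002]
(392, 253) [ 0.44  0.19 -0.  ]
(396, 253) [0.405 0.201 0.092]
(400, 253) [0.399 0.205 0.093]
(404, 253) [0.395 0.208 0.092]
(408, 253) [0.395 0.21  0.074]
(412, 253) [0.396 0.212 0.054]
(416, 253) [0.405 0.212 0.002]
(400, 188) [0.481 0.286 0.039]
(404, 188) [0.475 0.289 0.04 ]
(408, 188) [0.457 0.291 0.073]
(412, 188) [0.451 0.294 0.072]
(416, 188) [0.446 0.297 0.071]
(420, 188) [0.448 0.301 0.052]
(424, 188) [0.447 0.304 0.038]
```

View pics/c1.png

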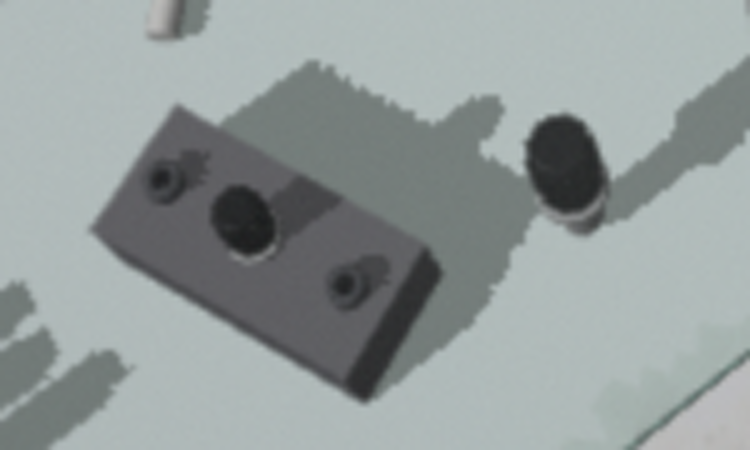

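View pics/c2.png

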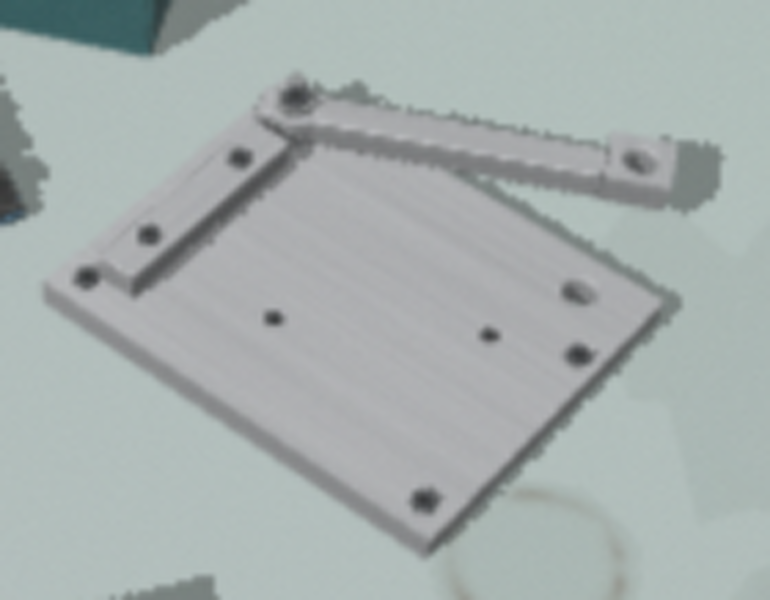

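```bash
cat >> h.py <<'E'
def fit2(L,W):
    L=np.array(L,float);W=np.array(W,float)[:,:2]
    lc=L.mean(0);wc=W.mean(0);a=L-lc;b=W-wc
    th=np.arctan2((a[:,0]*b[:,1]-a[:,1]*b[:,0]).sum(),(a*b).sum())
    R=np.array([[np.cos(th),-np.sin(th)],[np.sin(th),np.cos(th)]])
    t=wc-R@lc
    return th,t,((L@R.T+t)-W)
E
python3 - <<'E'
from h import *
f=grab_frame('side'); 
rc=[(258,308.2),(309,377.8),(260,421.5),(258.2,404.7)]
W=pts(f,rc,z=.016);L=[(.092,.075),(-.092,.075),(-.092,-.075),(-.065,-.058)]
th,t,r=fit2(L,W);print('side',np.degrees(th),t.round(4),(r*1000).round(1))
f=grab_frame('top')
a=f['pixels']; cv2.imwrite('pics/c3.png',cv2.resize(a[215:315,315:435],None,fx=6,fy=6,interpolation=cv2.INTER_CUBIC))
E
```

```text
side 12.152982757405145 [ 0.5284 -0.1442] [[ 1.6  0.5]
 [-1.1 -1.9]
 [ 0.6  2.1]
 [-1.2 -0.6]]
```

View pics/c3.png

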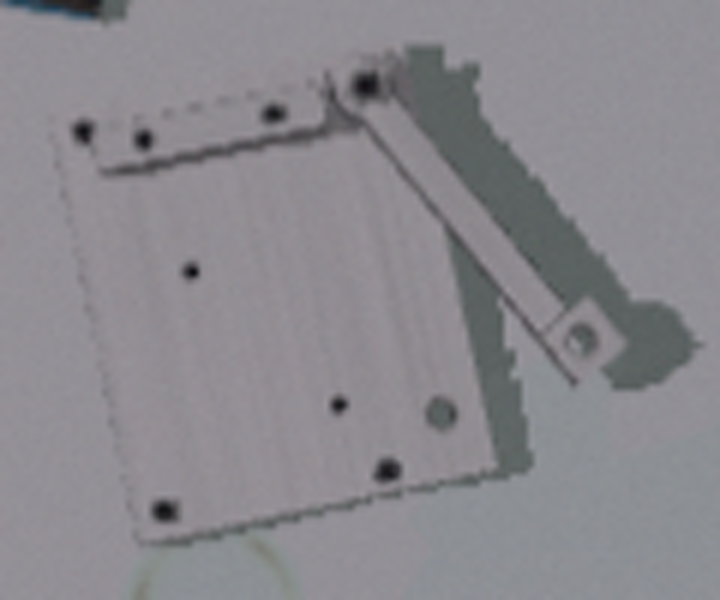

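{"fn": "play_rows", "kwargs": {
  "motion": [
    [-1,[0.371,0.155,0.03],-0.696],
    [-1,[0.371,0.155,0.03],-0.696],
    [-1,[0.371,0.155,0.03],-0.696],
    [-1,[0.371,0.155,0.03],-0.696],
    [-1,[0.371,0.155,0.03],-0.696],
    [-1,[0.371,0.155,0.03],-0.696],
    [-1,[0.371,0.155,0.03],-0.696],
    [-1,[0.371,0.155,0.03],-0.696],
    [-1,[0.371,0.155,0.03],-0.696],
    [-1,[0.371,0.155,0.03],-0.696],
    [-1,[0.371,0.155,0.03],-0.696],
    [-1,[0.371,0.155,0.03],-0.696],
    [-1,[0.371,0.155,0.03],-0.696],
    [-1,[0.371,0.155,0.03],-0.696]
  ]
}}

```text
t: 2.97
eef_pos: [0.4539, 0.2958, 0.2015]
ee_rot: [[0.898, 0.441, 0.0], [0.441, -0.898, 0.0], [0.0, -0.0, -1.0]]
force: [-0.5, 0.6, 0.7]
finger_gap: 0.0856
```

Run:
```python
from h import *
s=observe();f=grab_frame('wrist');save(f,'w1');C=cloud(f,s)
print(s['t'],s['eef_pos'],s['qpos'],s['force']);print(np.array(s['ee_rot']).round(3).tolist())
z=C[...,2]
for n,lo,hi in [('grip top',.064,.078),('holder',.034,.045)]:
    m=(z>lo)&(z<hi)&(np.hypot(C[...,0]-.454,C[...,1]-.2955)<(.02 if 'g' in n else .07))
    P=C[m][:,:2].astype(np.float32);print(n,len(P),cv2.minAreaRect(P),np.median(C[m][:,2]),np.argwhere(m).mean(0))
    if n=='grip top': print(cv2.minEnclosingCircle(P))
```

```text
2.9667 [0.45385147 0.29582093 0.20146708] [ 4.96476788e+01  1.42800472e+01  1.41880256e+00 -1.13553831e-02
 -7.71187682e+01  6.64921670e+01] [-0.45977136  0.60302601  0.74651343]
[[0.898, 0.441, 0.0], [0.441, -0.898, 0.0], [0.0, -0.0, -1.0]]
grip top 362 ((0.45423510670661926, 0.2955072224140167), (0.01557859219610691, 0.015492379665374756), 56.51018142700195) 0.07088595876774595 [228.43093923 319.03038674]
((0.4541214108467102, 0.2955176830291748), 0.008296079933643341)
holder 6343 ((0.4538423418998718, 0.295343816280365), (0.10076618939638138, 0.04609087482094765), 26.116703033447266) 0.037512794617748146 [213.26501655 319.0096169 ]
```

View pics/w1.png

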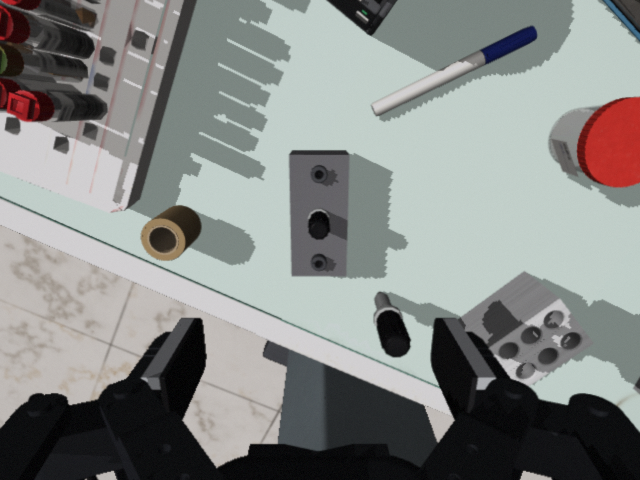

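{"fn": "play_rows", "kwargs": {
  "motion": [
    [-1,[-0.177,0.466,-0.02],0.245],
    [-1,[-0.177,0.466,-0.02],0.245],
    [-1,[-0.177,0.466,-0.02],0.245],
    [-1,[-0.177,0.466,-0.02],0.245],
    [-1,[-0.177,0.466,-0.02],0.245],
    [-1,[-0.177,0.466,-0.02],0.245],
    [-1,[-0.177,0.466,-0.02],0.245],
    [-1,[-0.177,0.466,-0.02],0.245],
    [-1,[-0.177,0.466,-0.02],0.245],
    [-1,[-0.177,0.466,-0.02],0.245],
    [-1,[-0.177,0.466,-0.02],0.245],
    [-1,[-0.177,0.466,-0.02],0.245],
    [-1,[-0.177,0.466,-0.02],0.245],
    [-1,[-0.177,0.466,-0.02],0.245]
  ]
}}

```text
t: 4.18
eef_pos: [0.5005, -0.2009, 0.2212]
ee_rot: [[0.978, 0.208, 0.0], [0.208, -0.978, 0.001], [0.0, -0.001, -1.0]]
force: [0.8, 0.5, -0.2]
finger_gap: 0.0855
```

Run:
```python
from h import *
s=observe();f=grab_frame('wrist');save(f,'w2');C=cloud(f,s)
np.savez('w2.npz',C=C)
print(s['t'],s['eef_pos'],s['qpos'].round(1) if hasattr(s['qpos'],'round') else s['qpos']);print(np.array(s['ee_rot']).round(3).tolist())
```

```text
4.1833 [ 0.50046387 -0.20093525  0.22117275] [ -5.3  13.6   3.4  -0.  -79.8 107.3]
[[0.978, 0.208, 0.0], [0.208, -0.978, 0.001], [0.0, -0.001, -1.0]]
```

View pics/w2.png

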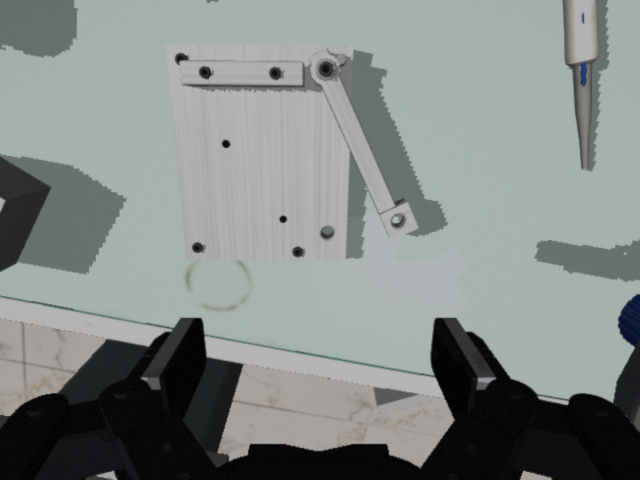

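Run:
```python
from h import *
s=observe();f=grab_frame('wrist')
g=cv2.cvtColor(f['pixels'],cv2.COLOR_BGR2GRAY)
c=np.array([[167,44],[187,260],[346,260]],np.float32).reshape(-1,1,2)
cv2.cornerSubPix(g,c,(4,4),(-1,-1),(3,50,.01));c=c[:,0];print(c)
def holec(r,cc,rad,thr=None):
    w=g[r-rad:r+rad+1,cc-rad:cc+rad+1].astype(float); t=(w.max()+w.min())/2 if thr is None else thr
    yy,xx=np.mgrid[-rad:rad+1,-rad:rad+1]; m=np.maximum(t-w,0); print(w.min(),w.max()); return r+(m*yy).sum()/m.sum(),cc+(m*xx).sum()/m.sum()
h=holec(232,327,9);fh=holec(219,398,10)
print(h,fh)
rc=np.vstack([c[:,::-1],h])
W=pts(f,rc,s,z=.016);L=[(.092,.075),(-.092,.075),(-.092,-.075),(-.065,-.058)]
th,t,r=fit2(L,W);print('wrist',np.degrees(th),t.round(4),(r*1000).round(1),W.round(4))
F=pts(f,[fh,(69,325)],s,z=.033);print('fence hole',F.round(4))
R=np.array([[np.cos(th),-np.sin(th)],[np.sin(th),np.cos(th)]])
for n,p in dict(pivot=(.072,-.053),hole=(-.065,-.058),block=(.014,-.017)).items(): print(n,(R@p+t).round(4))
C=cloud(f,s);z=C[...,2]
m=(z>.012)&(z<.020);m[:,380:]=0;m[:30]=0;m[290:]=0;m[:,:150]=0
P=C[m][:,:2];q=(P-t)@R
print(np.percentile(q,[.3,99.7],axis=0))
cv2.imwrite('pics/c4.png',cv2.resize(f['pixels'][190:280,280:430],None,fx=5,fy=5,interpolation=cv2.INTER_CUBIC))
```

```text
[[167.11397  42.68584]
 [187.      260.     ]
 [347.51202 259.3153 ]]
45.0 178.0
52.0 180.0
(np.float64(234.9679326406306), np.float64(327.1653529201003)) (np.float64(223.20201267238167), np.float64(399.7733879985091))
wrist 11.461318660543293 [ 0.5298 -0.1446] [[-0.6  0.5]
 [ 0.8  0.2]
 [-2.   0.5]
 [ 1.8 -1.3]] [[ 0.6057 -0.0534  0.016 ]
 [ 0.424  -0.0896  0.016 ]
 [ 0.4566 -0.2369  0.016 ]
 [ 0.4759 -0.2131  0.016 ]]
fence hole [[ 0.5046 -0.2707  0.033 ]
 [ 0.6112 -0.1808  0.033 ]]
pivot [ 0.6109 -0.1823]
hole [ 0.4777 -0.2144]
block [ 0.5469 -0.1585]
[[-0.09143763 -0.07464465]
 [ 0.09169903  0.07449915]]
```

View pics/c4.png

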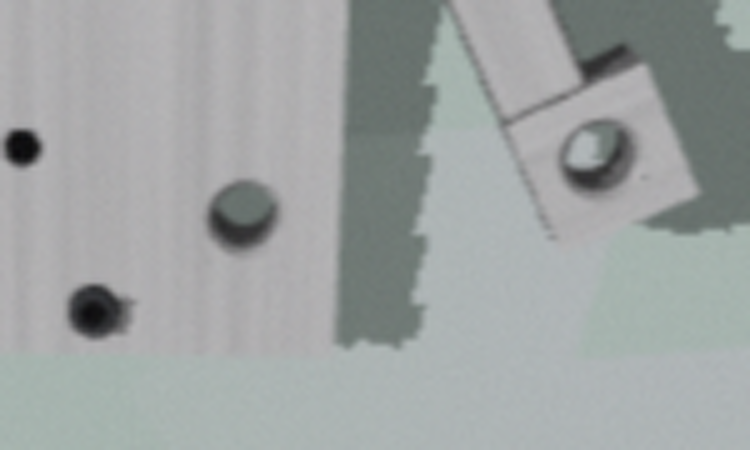

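{"fn": "play_rows", "kwargs": {
  "motion": [
    [1,[0.0155,0.1147,0.05],0],
    [1,[0.0155,0.1147,0.05],0],
    [1,[0.0155,0.1147,0.05],0],
    [1,[0.0155,0.1147,0.08],0],
    [1,[0.0155,0.1147,0.11],0],
    [1,[0.0155,0.1147,0.14],0],
    [1,[0.0155,0.1147,0.17],0],
    [1,[0.0155,0.1147,0.185],0],
    [1,[0.0155,0.1147,0.197],0],
    [1,[0.0155,0.1147,0.197],0],
    [1,[0.0155,0.1147,0.197],0]
  ],
  "squeeze": 40
}}

```text
t: 5.2
eef_pos: [0.5405, -0.306, 0.0245]
ee_rot: [[0.977, 0.214, -0.0], [0.214, -0.977, 0.001], [-0.0, -0.001, -1.0]]
force: [0.3, -0.4, 1.3]
finger_gap: -0.0002
```

Run:
```python
from h import *
f=grab_frame('side');save(f,'s2');cv2.imwrite('pics/c5.png',cv2.resize(f['pixels'][150:330,290:530],None,fx=3,fy=3,interpolation=cv2.INTER_CUBIC))
```

```text
(no output)
```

View pics/c5.png

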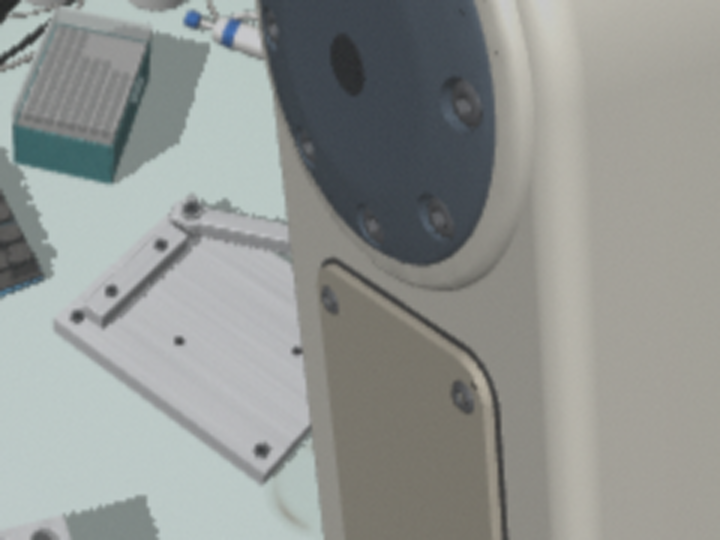

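{"fn": "play_rows", "kwargs": {
  "motion": [
    [1,[-0.003,-0.006,0],0],
    [1,[-0.006,-0.012,0],0],
    [1,[-0.009,-0.017,0],0],
    [1,[-0.012,-0.022,0],0],
    [1,[-0.015,-0.027,0],0],
    [1,[-0.018,-0.032,0],0],
    [1,[-0.02,-0.037,0],0],
    [1,[-0.023,-0.042,0],0],
    [1,[-0.026,-0.047,0],0],
    [1,[-0.029,-0.052,0],0],
    [1,[-0.031,-0.057,0],0],
    [1,[-0.033,-0.062,0],0],
    [1,[-0.035,-0.064,0],0],
    [1,[-0.036,-0.066,0],0],
    [1,[-0.037,-0.068,0],0],
    [1,[-0.037,-0.068,0],0]
  ]
}}

```text
t: 6.58
eef_pos: [0.4896, -0.2478, 0.0249]
ee_rot: [[0.977, 0.214, 0.0], [0.214, -0.977, 0.001], [0.0, -0.001, -1.0]]
force: [0.5, 0.1, -0.4]
finger_gap: -0.0002
```

{"fn": "play_rows", "kwargs": {
  "motion": [
    [1,[0,-0.002,0],0],
    [1,[0,-0.004,0],0],
    [1,[0,-0.006,0],0],
    [1,[0,-0.007,0],0],
    [1,[0,-0.008,0],0],
    [1,[0,-0.009,0],0],
    [1,[0,-0.009,0],0]
  ]
}}

```text
t: 7.17
eef_pos: [0.4877, -0.2389, 0.0249]
ee_rot: [[0.977, 0.214, 0.0], [0.214, -0.977, 0.001], [0.0, -0.001, -1.0]]
force: [-0.3, 0.3, 0.8]
finger_gap: -0.0005
```

{"fn": "play_rows", "kwargs": {
  "motion": [
    [1,[0,-0.0015,0],0],
    [1,[0,-0.003,0],0],
    [1,[0,-0.0045,0],0],
    [1,[0,-0.006,0],0],
    [1,[0,-0.006,0],0]
  ]
}}

```text
t: 7.58
eef_pos: [0.4875, -0.2341, 0.0264]
ee_rot: [[0.977, 0.215, 0.003], [0.215, -0.977, -0.002], [0.002, 0.002, -1.0]]
force: [-0.1, -2.9, 6.0]
finger_gap: -0.0001
```

Run:
```python
from h import *
s=observe();print(s['force'],s['eef_pos'])
f=grab_frame('wrist');save(f,'w3')
f=grab_frame('top');cv2.imwrite('pics/c6.png',cv2.resize(f['pixels'][215:315,315:435],None,fx=6,fy=6,interpolation=cv2.INTER_CUBIC))
```

```text
[-0.1258276  -2.90947853  6.00744016] [ 0.48745837 -0.23406107  0.02644089]
```

View pics/w3.png

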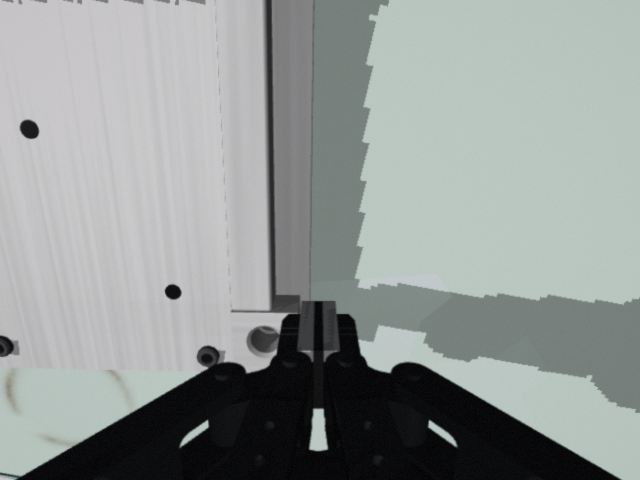

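View pics/c6.png

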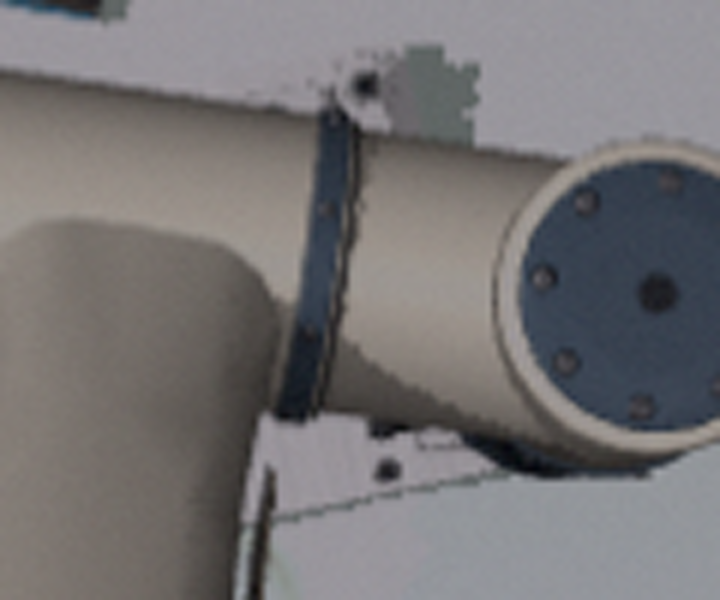

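{"fn": "play_rows", "kwargs": {
  "motion": [
    [1,[0,-0.001,-0.001],0],
    [1,[0,-0.002,-0.001],0],
    [1,[0,-0.002,-0.001],0]
  ]
}}

```text
t: 7.93
eef_pos: [0.4875, -0.2326, 0.028]
ee_rot: [[0.977, 0.215, 0.004], [0.215, -0.977, -0.003], [0.003, 0.004, -1.0]]
force: [0.7, -3.4, 1.0]
finger_gap: 0.0001
```

{"fn": "play_rows", "kwargs": {
  "motion": [
    [1,[0,0.006,0],0],
    [1,[0,0.014,-0.005],0],
    [-1,[-0.02,0.02,-0.05],0],
    [-1,[-0.04,0.02,-0.09],0],
    [-1,[-0.06,0.01,-0.13],0],
    [-1,[-0.08,0,-0.16],0],
    [-1,[-0.08,-0.02,-0.16],0],
    [-1,[-0.08,-0.02,-0.16],0],
    [-1,[-0.08,-0.02,-0.16],0],
    [-1,[-0.08,-0.02,-0.16],0]
  ]
}}

```text
t: 8.77
eef_pos: [0.4044, -0.2299, 0.1872]
ee_rot: [[0.977, 0.215, 0.003], [0.215, -0.977, -0.002], [0.002, 0.003, -1.0]]
force: [1.4, 1.2, 0.4]
finger_gap: 0.0853
```

Run:
```python
from h import *
s=observe();print(s['force'],s['eef_pos'],s['qpos']);print(np.array(s['ee_rot']).round(4).tolist())
f=grab_frame('wrist');save(f,'w4')
```

```text
[1.35163231 1.19067253 0.41706132] [ 0.40437983 -0.22985686  0.18723214] [-1.01516635e+01  5.94629001e+00 -1.10291602e+01  9.68612326e-02
 -7.28336556e+01  1.12549901e+02]
[[0.9766, 0.2152, 0.003], [0.2152, -0.9766, -0.0022], [0.0025, 0.0028, -1.0]]
```

View pics/w4.png

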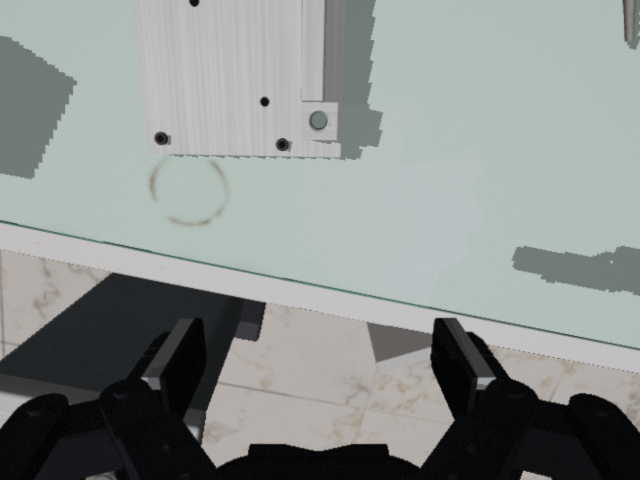

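Run:
```python
from h import *
s=observe();f=grab_frame('wrist')
cv2.imwrite('pics/c7.png',cv2.resize(f['pixels'][80:180,270:360],None,fx=6,fy=6,interpolation=cv2.INTER_CUBIC))
C=cloud(f,s);z=C[...,2]
# fence inner-edge fit: top pts
m=(z>.029)&(z<.038);m[:, :285]=0;m[150:]=0
P=C[m][:,:2]; th=np.radians(11.8);R=np.array([[np.cos(th),-np.sin(th)],[np.sin(th),np.cos(th)]]);t=np.array([.5295,-.1445])
q=(P-t)@R*1000
for a in range(-80,20,10):
    k=(q[:,0]>a)&(q[:,0]<a+10)
    if k.sum()>10: print(a,k.sum(),np.percentile(q[k,1],[2,98]).round(1))
m=(z>.012)&(z<.020);m[200:]=0;m[:,:100]=0
p=(C[m][:,:2]-t)@R*1000
for a in range(-90,20,15):
    k=(p[:,0]>a)&(p[:,0]<a+15); print('plate',a,np.percentile(p[k,1],[.5,99.5]).round(1))
print(p[:,0].min())
m=m[:, :];
```

```text
-80 407 [-69.6 -45.1]
-70 295 [-70.1 -45. ]
-60 472 [-69.9 -45.8]
-50 337 [-60.6 -45.8]
-40 357 [-60.5 -45.8]
-30 348 [-60.2 -45.8]
-20 363 [-60.7 -45.8]
-10 373 [-60.6 -45.8]
0 387 [-60.5 -45.8]
10 70 [-60.8 -45.8]
plate -90 [-73.5  75.1]
plate -75 [-73.9  74.6]
plate -60 [-73.7  74.3]
plate -45 [-73.9  74.2]
plate -30 [-74.1  74.3]
plate -15 [-284.3   74.3]
plate 0 [-283.4   73.8]
plate 15 [-283.1   42.2]
-92.03852845958582
```

View pics/c7.png

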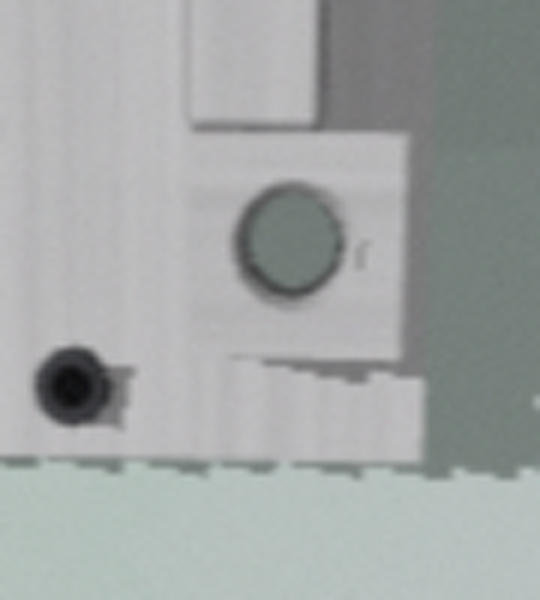

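Run:
```python
from h import *
s=observe();f=grab_frame('wrist')
g=f['pixels']
rc=[(119.6,317.9)]
W=pts(f,rc,s,z=.033);print(W)
# ear outline by corners crop: (408,133),(400,358) far-right, near-right
L=pts(f,[(80+133/6-.4,270+408/6-.4),(80+358/6-.4,270+400/6-.4)],s,z=.033);print(L)
# plate
Q=pts(f,[(80+462/6-.4,270+421/6-.4)],s,z=.016);print(Q)
th=np.radians(11.8);R=np.array([[np.cos(th),-np.sin(th)],[np.sin(th),np.cos(th)]])
print('t from hole',W[0,:2]-R@[-.065,-.058],'from corner',Q[0,:2]-R@[-.092,-.075], 'ear',L[0,:2]-R@[-.052,-.071],L[1,:2]-R@[-.078,-.071])
print('ear yaw',np.degrees(np.arctan2(*(L[0]-L[1])[[1,0]])))
```

```text
[[ 0.47811156 -0.21369088  0.033     ]]
[[ 0.4928907  -0.22466562  0.033     ]
 [ 0.46763342 -0.22963728  0.033     ]]
[[ 0.45457288 -0.23629593  0.016     ]]
t from hole [ 0.52987717 -0.14362433] from corner [ 0.52929147 -0.14406724] ear [ 0.52927258 -0.14453224] [ 0.52946586 -0.144187  ]
ear yaw 11.135781918912395
```

{"fn": "play_rows", "kwargs": {
  "motion": [
    [-1,[0.1616,-0.5024,-0.013],-0.239],
    [-1,[0.1616,-0.5024,-0.013],-0.239],
    [-1,[0.1616,-0.5024,-0.013],-0.239],
    [-1,[0.1616,-0.5024,-0.013],-0.239],
    [-1,[0.1616,-0.5024,-0.013],-0.239],
    [-1,[0.1616,-0.5024,-0.013],-0.239],
    [-1,[0.1616,-0.5024,-0.013],-0.239],
    [-1,[0.1616,-0.5024,-0.013],-0.239],
    [-1,[0.1616,-0.5024,-0.013],-0.239],
    [-1,[0.1616,-0.5024,-0.013],-0.239],
    [-1,[0.1616,-0.5024,-0.013],-0.239],
    [-1,[0.1616,-0.5024,-0.013],-0.239],
    [-1,[0.1616,-0.5024,-0.013],-0.239],
    [-1,[0.1616,-0.5024,-0.013],-0.239],
    [-1,[0.1616,-0.5024,-0.013],-0.239],
    [-1,[0.1616,-0.5024,-0.013],-0.239]
  ]
}}

```text
t: 10.25
eef_pos: [0.4543, 0.295, 0.1974]
ee_rot: [[0.898, 0.44, -0.0], [0.44, -0.898, -0.004], [-0.002, 0.003, -1.0]]
force: [-0.2, -0.6, 0.5]
finger_gap: 0.0854
```

Run:
```python
from h import *
s=observe();print(s['eef_pos'],s['force']);A=np.array(s['ee_rot']);print(A.round(4).tolist())
print(A.T@(np.array([.4541,.2955,.046])-s['eef_pos']))
```

```text
[0.45429689 0.29501599 0.19740125] [-0.20034579 -0.59664345  0.4510312 ]
[[0.898, 0.44, -0.0001], [0.4399, -0.898, -0.0039], [-0.0018, 0.0035, -1.0]]
[ 0.00030992 -0.00104495  0.15139823]
```

{"fn": "play_rows", "kwargs": {
  "motion": [
    [-1,[0.0003,-0.001,0.04],0],
    [-1,[0.0003,-0.001,0.08],0],
    [-1,[0.0003,-0.001,0.11],0],
    [-1,[0.0003,-0.001,0.13],0],
    [-1,[0.0003,-0.001,0.145],0],
    [-1,[0.0003,-0.001,0.151],0],
    [-1,[0.0003,-0.001,0.151],0],
    [1,[0.0003,-0.001,0.151],0],
    [1,[0.0003,-0.001,0.151],0],
    [1,[0.0003,-0.001,0.151],0],
    [1,[0.0003,-0.001,0.151],0],
    [1,[0.0003,-0.001,0.151],0],
    [1,[0.0003,-0.001,0.151],0],
    [1,[0.0003,-0.001,0.151],0],
    [1,[0.0003,-0.001,0.151],0]
  ],
  "squeeze": 50
}}

```text
t: 11.5
eef_pos: [0.4543, 0.2956, 0.047]
ee_rot: [[0.898, 0.44, 0.001], [0.44, -0.898, -0.004], [-0.001, 0.003, -1.0]]
force: [-1.4, -0.4, 5.3]
finger_gap: 0.0132
```

{"fn": "play_rows", "kwargs": {
  "motion": [
    [1,[0,0,-0.01],0],
    [1,[0,0,-0.03],0],
    [1,[0,0,-0.06],0],
    [1,[0,0,-0.09],0],
    [1,[0,0,-0.12],0],
    [1,[0,0,-0.12],0],
    [1,[0,0,-0.12],0]
  ]
}}

```text
t: 12.08
eef_pos: [0.455, 0.2969, 0.1693]
ee_rot: [[0.898, 0.44, 0.004], [0.44, -0.898, 0.0], [0.003, 0.002, -1.0]]
force: [-0.1, 0.5, -1.2]
finger_gap: 0.0133
```

Run:
```python
from h import *
s=observe();print(s['eef_pos'],s['force'],s['finger_gap']);A=np.array(s['ee_rot'])
print(A.T@(np.array([.4778,-.2138,.15])-s['eef_pos']))
f=grab_frame('wrist');save(f,'w5')
```

```text
[0.45496739 0.29693267 0.16933649] [-0.14703925  0.53848531 -1.19389276] 0.01329071718253972
[-0.20438709  0.46860727  0.01939684]
```

View pics/w5.png

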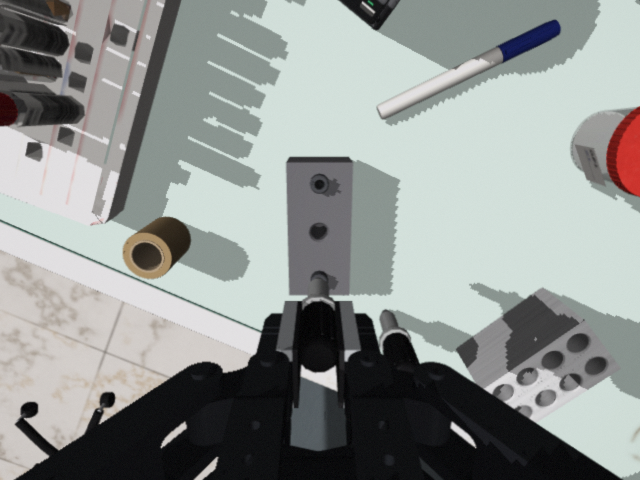

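{"fn": "play_rows", "kwargs": {
  "motion": [
    [1,[-0.2044,0.4686,0.0194],0],
    [1,[-0.2044,0.4686,0.0194],0],
    [1,[-0.2044,0.4686,0.0194],0],
    [1,[-0.2044,0.4686,0.0194],0],
    [1,[-0.2044,0.4686,0.0194],0],
    [1,[-0.2044,0.4686,0.0194],0],
    [1,[-0.2044,0.4686,0.0194],0],
    [1,[-0.2044,0.4686,0.0194],0],
    [1,[-0.2044,0.4686,0.0194],0],
    [1,[-0.2044,0.4686,0.0194],0],
    [1,[-0.2044,0.4686,0.0194],0],
    [1,[-0.2044,0.4686,0.0194],0],
    [1,[-0.2044,0.4686,0.0194],0],
    [1,[-0.2044,0.4686,0.0194],0],
    [1,[-0.2044,0.4686,0.0194],0],
    [1,[-0.2044,0.4686,0.0194],0]
  ]
}}

```text
t: 13.47
eef_pos: [0.4762, -0.2138, 0.1485]
ee_rot: [[0.898, 0.44, -0.001], [0.44, -0.898, -0.002], [-0.002, 0.001, -1.0]]
force: [0.0, 1.0, -1.0]
finger_gap: 0.0132
```

Run:
```python
from h import *
s=observe();print(s['eef_pos'],s['force'],s['finger_gap']);A=np.array(s['ee_rot']);print(A.round(4).tolist())
print(A.T@(np.array([.4778,-.2138,.084])-s['eef_pos']))
f=grab_frame('wrist');save(f,'w6')
g=f['pixels'][200:420,220:420]; cv2.imwrite('pics/c8.png',cv2.resize(g,None,fx=2.7,fy=2.7,interpolation=cv2.INTER_CUBIC))
```

```text
[ 0.47623877 -0.21379295  0.14850993] [ 0.04330933  1.04278126 -0.96819044] 0.013204542024444346
[[0.8979, 0.4402, -0.0009], [0.4402, -0.8979, -0.0016], [-0.0015, 0.0011, -1.0]]
[0.00149588 0.00062294 0.06450847]
```

View pics/c8.png

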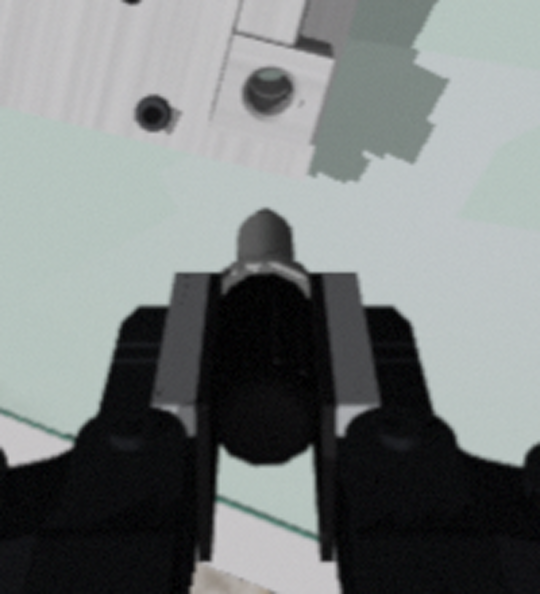

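Run:
```python
from h import *
s=observe();f=grab_frame('wrist');A=np.array(s['ee_rot']);p=np.array(s['eef_pos'])
H=pts(f,[(233.4,319.3)],s,z=.033)[0];print('hole',H)
e=p[2]-.041
for n,rc,z in [('shank mid',(200+245/2.7,220+265.5/2.7-.3),e+.014),('tip',(200+210/2.7,220+265.5/2.7-.3),e),('griptop',(200+415/2.7,220+265/2.7),e+.066)]:
    W=pts(f,[rc],s,z=z)[0]; print(n,W,'tool',(A.T@(W-p)).round(4), 'depth', (A.T@(pts(f,[rc],s)[0]-p)).round(4))
print('hole in tool',A.T@(H-p))
C=cloud(f,s)
T=(C-p)@A
m=(np.abs(T[...,1])<.012)&(T[...,2]>-.035)&(T[...,2]<.06)&(np.abs(T[...,0])<.03)
q=T[m]
for a in np.arange(-.03,.06,.006):
    k=(q[:,2]>a)&(q[:,2]<a+.006)
    if k.sum()>5: print(round(a,3),k.sum(),'x',np.percentile(q[k,0],[2,50,98]).round(4),'y',np.percentile(q[k,1],[2,98]).round(4))
```

```text
hole [ 0.47858333 -0.21336987  0.033     ]
shank mid [ 0.47748425 -0.21287651  0.12185257] tool [ 0.0012 -0.0002  0.027 ] depth [ 0.005  -0.0002  0.0189]
tip [ 0.47794804 -0.21265975  0.10785257] tool [ 0.0017 -0.0002  0.041 ] depth [ 0.0039 -0.0002  0.036 ]
griptop [ 0.47824342 -0.21250443  0.17385257] tool [ 0.002  -0.0001 -0.025 ] depth [ 0.0019 -0.0001 -0.0249]
hole in tool [0.00201988 0.00061687 0.11585178]
-0.03 1076 x [-0.0055  0.0029  0.0117] y [-0.0112  0.0113]
-0.024 1053 x [-0.0062  0.0059  0.0116] y [-0.0112  0.0111]
-0.018 572 x [-0.0088  0.0075  0.0117] y [-0.0115  0.0115]
-0.012 523 x [0.0034 0.0079 0.0116] y [-0.0115  0.0116]
-0.006 363 x [0.0033 0.0069 0.0115] y [-0.0111  0.0109]
-0.0 276 x [0.0033 0.0066 0.0085] y [-0.0064  0.0065]
0.006 133 x [0.005  0.0076 0.0089] y [-0.0065  0.0065]
0.012 17 x [0.0043 0.0047 0.0053] y [-0.0023  0.0028]
0.018 107 x [0.0017 0.0043 0.0052] y [-0.0043  0.0044]
0.024 106 x [0.0012 0.0041 0.005 ] y [-0.0049  0.0045]
0.03 63 x [0.0011 0.004  0.005 ] y [-0.0049  0.0046]
```

{"fn": "play_rows", "kwargs": {
  "motion": [
    [1,[0.0018,0.0009,0.02],0],
    [1,[0.0018,0.0009,0.04],0],
    [1,[0.0018,0.0009,0.055],0],
    [1,[0.0018,0.0009,0.065],0],
    [1,[0.0018,0.0009,0.069],0],
    [1,[0.0018,0.0009,0.069],0],
    [1,[0.0018,0.0009,0.069],0]
  ]
}}

```text
t: 14.15
eef_pos: [0.4793, -0.2134, 0.0809]
ee_rot: [[0.897, 0.442, 0.001], [0.442, -0.897, -0.003], [0.0, 0.003, -1.0]]
force: [-0.1, -1.3, -0.5]
finger_gap: 0.0132
```

Run:
```python
from h import *
s=observe();f=grab_frame('wrist');A=np.array(s['ee_rot']);p=np.array(s['eef_pos']);save(f,'w7')
print(p,s['force']);print(A.round(4).tolist())
for H in ([.4782,-.2136,.033],[.4786,-.2134,.033],[.4778,-.2138,.033]): print(A.T@(np.array(H)-p))
cv2.imwrite('pics/c9.png',cv2.resize(f['pixels'][220:360,240:400],None,fx=4,fy=4,interpolation=cv2.INTER_CUBIC))
```

```text
[ 0.47927107 -0.21342429  0.08085321] [-0.13517375 -1.27514798 -0.48669482]
[[0.8969, 0.4422, 0.0013], [0.4422, -0.8969, -0.0025], [0.0, 0.0028, -1.0]]
[-0.00103983 -0.00045058  0.0478521 ]
[-0.00059262 -0.00045308  0.04785211]
[-0.00148704 -0.00044807  0.0478521 ]
```

View pics/c9.png

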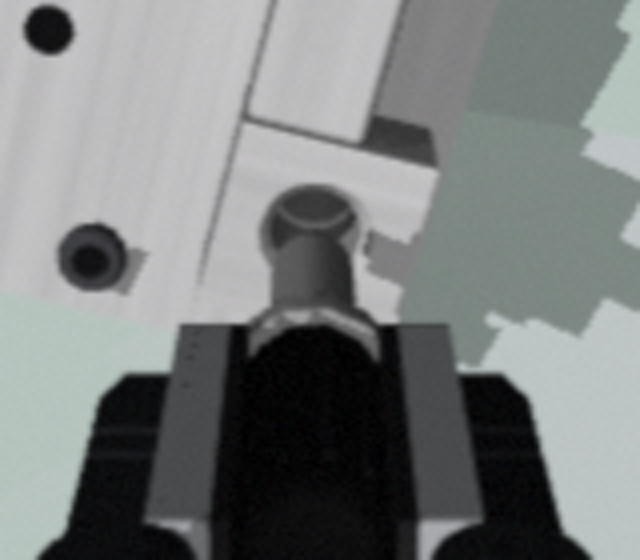

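{"fn": "play_rows", "kwargs": {
  "motion": [
    [1,[-0.0008,-0.0004,0.003],0],
    [1,[-0.0008,-0.0004,0.006],0],
    [1,[-0.0008,-0.0004,0.009],0],
    [1,[-0.0008,-0.0004,0.012],0],
    [1,[-0.0008,-0.0004,0.014],0]
  ]
}}

```text
t: 14.62
eef_pos: [0.4785, -0.2136, 0.0667]
ee_rot: [[0.897, 0.442, 0.002], [0.442, -0.897, -0.002], [0.0, 0.003, -1.0]]
force: [-1.2, 1.1, -0.5]
finger_gap: 0.0132
```

Run:
```python
from h import *
s=observe();f=grab_frame('wrist');A=np.array(s['ee_rot']);p=np.array(s['eef_pos']);save(f,'w8')
print(p,s['force'],s['finger_gap']);print(A[:,2].round(4).tolist())
for H in ([.4782,-.2136,.033],): print(A.T@(np.array(H)-p))
cv2.imwrite('pics/c10.png',cv2.resize(f['pixels'][240:360,240:400],None,fx=4,fy=4,interpolation=cv2.INTER_CUBIC))
```

```text
[ 0.47845553 -0.21356884  0.06670495] [-1.19549165  1.10394357 -0.49376938] 0.013186927980868372
[0.0017, -0.0024, -1.0]
[-0.00025763 -0.00018419  0.03370445]
```

View pics/c10.png

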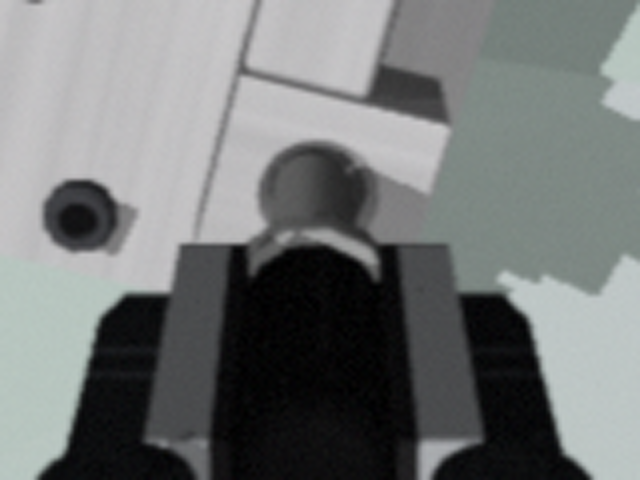

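{"fn": "play_rows", "kwargs": {
  "motion": [
    [1,[-0.0001,0,0.003],0],
    [1,[-0.0001,0,0.006],0],
    [1,[-0.0001,0,0.009],0],
    [1,[-0.0001,0,0.012],0],
    [1,[-0.0001,0,0.015],0],
    [1,[-0.0001,0,0.017],0]
  ]
}}

```text
t: 15.17
eef_pos: [0.478, -0.2135, 0.0489]
ee_rot: [[0.897, 0.442, 0.001], [0.442, -0.897, -0.002], [-0.0, 0.002, -1.0]]
force: [-1.0, -0.3, -1.5]
finger_gap: 0.0132
```

{"fn": "play_rows", "kwargs": {
  "motion": [
    [1,[0,0,0.002],0],
    [1,[0,0,0.004],0],
    [1,[0,0,0.0055],0],
    [1,[0,0,0.0065],0],
    [1,[0,0,0.0075],0],
    [1,[0,0,0.0075],0]
  ]
}}

```text
t: 15.67
eef_pos: [0.4781, -0.2139, 0.0419]
ee_rot: [[0.897, 0.442, 0.001], [0.442, -0.897, -0.003], [-0.001, 0.003, -1.0]]
force: [-1.1, -1.8, 3.2]
finger_gap: 0.0131
```

{"fn": "play_rows", "kwargs": {
  "motion": [
    [1,[0,0,0.001],0],
    [-1,[0,0,0.001],0],
    [-1,[0,0,0.001],0],
    [-1,[0,0,0.001],0],
    [-1,[0,0,0],0],
    [-1,[0,0,-0.03],0],
    [-1,[0,0,-0.06],0],
    [-1,[-0.03,0,-0.1],0],
    [-1,[-0.06,0,-0.13],0],
    [-1,[-0.06,0,-0.13],0],
    [-1,[-0.06,0,-0.13],0]
  ]
}}

```text
t: 16.58
eef_pos: [0.4245, -0.2411, 0.175]
ee_rot: [[0.897, 0.441, 0.007], [0.441, -0.897, -0.005], [0.004, 0.007, -1.0]]
force: [0.6, -0.3, -0.5]
finger_gap: 0.0851
```

Run:
```python
from h import *
s=observe();f=grab_frame('wrist');save(f,'w9');C=cloud(f,s);z=C[...,2]
print(s['eef_pos'],s['force'])
m=(np.hypot(C[...,0]-.478,C[...,1]+.2137)<.015)&(z>.055)
print(m.sum(),np.median(z[m]),cv2.minEnclosingCircle(C[m][:,:2].astype(np.float32)))
cv2.imwrite('pics/c11.png',cv2.resize(f['pixels'][80:280,220:420],None,fx=3,fy=3,interpolation=cv2.INTER_CUBIC))
```

```text
[ 0.42446052 -0.24112363  0.17504299] [ 0.55584395 -0.28920278 -0.48869116]
485 0.06595984259774507 ((0.4781060516834259, -0.21444693207740784), 0.008212161250412464)
```

View pics/c11.png

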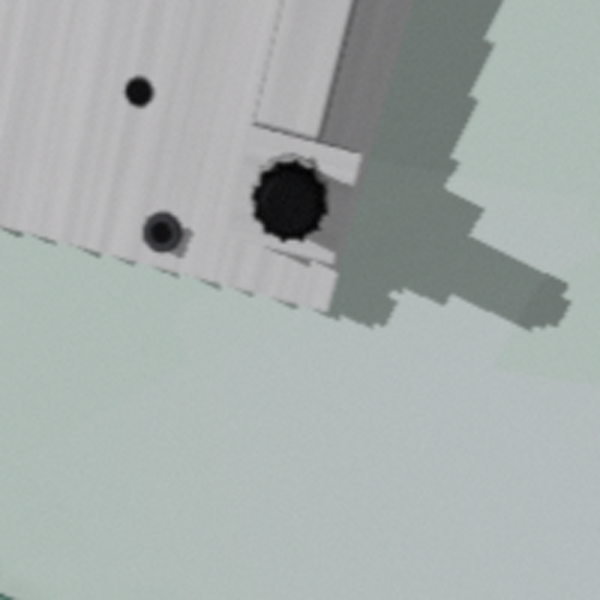

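Run:
```python
from h import *
s=observe();A=np.array(s['ee_rot']);p=np.array(s['eef_pos'])
print(A.T@(np.array([.432,.0879,.20])-p), np.degrees(np.arctan2(A[1,0],A[0,0])))
```

```text
[ 0.15167521 -0.29105416 -0.02810476] 26.174685909378006
```

{"fn": "play_rows", "kwargs": {
  "motion": [
    [-1,[0.1517,-0.2911,-0.028],0.845],
    [-1,[0.1517,-0.2911,-0.028],0.845],
    [-1,[0.1517,-0.2911,-0.028],0.845],
    [-1,[0.1517,-0.2911,-0.028],0.845],
    [-1,[0.1517,-0.2911,-0.028],0.845],
    [-1,[0.1517,-0.2911,-0.028],0.845],
    [-1,[0.1517,-0.2911,-0.028],0.845],
    [-1,[0.1517,-0.2911,-0.028],0.845],
    [-1,[0.1517,-0.2911,-0.028],0.845],
    [-1,[0.1517,-0.2911,-0.028],0.845],
    [-1,[0.1517,-0.2911,-0.028],0.845],
    [-1,[0.1517,-0.2911,-0.028],0.845]
  ]
}}

```text
t: 17.63
eef_pos: [0.4315, 0.0889, 0.1983]
ee_rot: [[0.927, -0.376, 0.001], [-0.376, -0.927, -0.004], [0.002, 0.004, -1.0]]
force: [-0.6, -0.5, -1.1]
finger_gap: 0.0855
```

Run:
```python
from h import *
s=observe();f=grab_frame('wrist');save(f,'w10');C=cloud(f,s);z=C[...,2]
A=np.array(s['ee_rot']);p=np.array(s['eef_pos']);print(p,s['force'],np.degrees(np.arctan2(A[1,0],A[0,0])))
m=(np.hypot(C[...,0]-.432,C[...,1]-.088)<.07)&(z>.055)&(z<.066)
r=cv2.minAreaRect(C[m][:,:2].astype(np.float32));print(r,np.median(z[m]))
c=np.array(r[0]); print(A.T@(np.r_[c,.018]-p))
```

```text
[0.43150955 0.08888661 0.19827416] [-0.60353978 -0.4719348  -1.14551302] -22.092222048405894
((0.4316366910934448, 0.0878562480211258), (0.05620008707046509, 0.09232090413570404), 67.91792297363281) 0.059448507326367306
[6.86208227e-05 2.34284488e-04 1.80276984e-01]
```

View pics/w10.png

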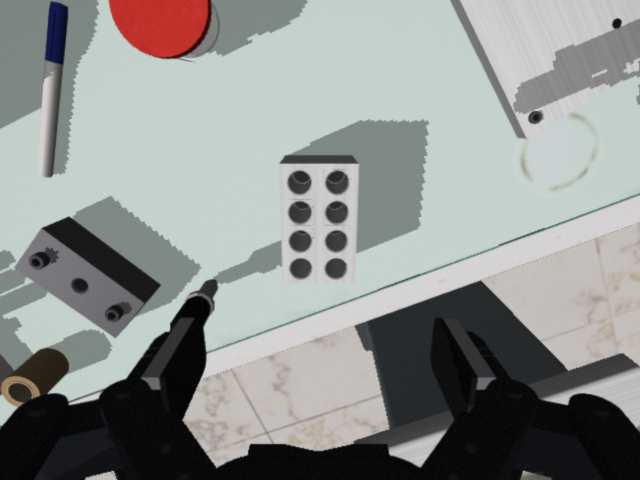

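{"fn": "play_rows", "kwargs": {
  "motion": [
    [-1,[0,0.0003,0.04],0],
    [-1,[0,0.0003,0.08],0],
    [-1,[0,0.0003,0.12],0],
    [-1,[0,0.0003,0.15],0],
    [-1,[0,0.0003,0.17],0],
    [-1,[0,0.0003,0.18],0],
    [-1,[0,0.0003,0.18],0],
    [1,[0,0.0003,0.18],0],
    [1,[0,0.0003,0.18],0],
    [1,[0,0.0003,0.18],0],
    [1,[0,0.0003,0.18],0],
    [1,[0,0.0003,0.18],0],
    [1,[0,0.0003,0.18],0]
  ],
  "squeeze": 90
}}

```text
t: 18.77
eef_pos: [0.4328, 0.0873, 0.0198]
ee_rot: [[0.926, -0.377, 0.004], [-0.377, -0.926, -0.003], [0.005, 0.002, -1.0]]
force: [-0.3, 0.0, 7.1]
finger_gap: 0.0553
```

{"fn": "play_rows", "kwargs": {
  "motion": [
    [1,[0,0,-0.005],0],
    [1,[0,0,-0.02],0],
    [1,[0,0,-0.05],0],
    [1,[0,0,-0.08],0],
    [1,[0,0,-0.1],0],
    [1,[0,0,-0.1],0],
    [1,[0,0,-0.1],0]
  ]
}}

```text
t: 19.35
eef_pos: [0.432, 0.088, 0.12]
ee_rot: [[0.926, -0.378, 0.004], [-0.378, -0.926, -0.002], [0.005, 0.0, -1.0]]
force: [-0.7, 0.0, -5.8]
finger_gap: 0.055
```

Run:
```python
from h import *
s=observe();A=np.array(s['ee_rot']);p=np.array(s['eef_pos']);print(p,s['force'],s['finger_gap'],np.degrees(np.arctan2(A[1,0],A[0,0])),A[:,2])
th=np.radians(11.8);R=np.array([[np.cos(th),-np.sin(th)],[np.sin(th),np.cos(th)]]);t=np.array([.5296,-.1442])
T=R@[.000,.0]+t; print(T, A.T@(np.r_[T,p[2]]-p))
```

```text
[0.43201059 0.08797178 0.11998185] [-0.73050023  0.03898555 -5.82970702] 0.055012078255640966 -22.184676022133978 [ 0.0043088  -0.00180004 -0.9999891 ]
[ 0.5296 -0.1442] [0.17802956 0.17813535 0.00083841]
```

{"fn": "play_rows", "kwargs": {
  "motion": [
    [1,[0.178,0.178,0],-0.593],
    [1,[0.178,0.178,0],-0.593],
    [1,[0.178,0.178,0],-0.593],
    [1,[0.178,0.178,0],-0.593],
    [1,[0.178,0.178,0],-0.593],
    [1,[0.178,0.178,0],-0.593],
    [1,[0.178,0.178,0],-0.593],
    [1,[0.178,0.178,0],-0.593],
    [1,[0.178,0.178,0],-0.593],
    [1,[0.178,0.178,0],-0.593],
    [1,[0.178,0.178,0],-0.593]
  ]
}}

```text
t: 20.27
eef_pos: [0.5285, -0.1432, 0.1195]
ee_rot: [[0.979, 0.205, 0.002], [0.205, -0.979, -0.001], [0.001, 0.001, -1.0]]
force: [0.2, 1.4, -5.6]
finger_gap: 0.055
```

Run:
```python
from h import *
s=observe();f=grab_frame('wrist');save(f,'w11');C=cloud(f,s);z=C[...,2]
A=np.array(s['ee_rot']);p=np.array(s['eef_pos']);print(p,s['force'],np.degrees(np.arctan2(A[1,0],A[0,0])),A[:,2])
# far fence face yaw and side fence
m=(z>.029)&(z<.037)
th=np.radians(11.8);R=np.array([[np.cos(th),-np.sin(th)],[np.sin(th),np.cos(th)]]);t=np.array([.5296,-.1442])
q=(C[...,:2]-t)@R*1000
for a in range(-30,60,10):
    k=m&(q[...,1]>a)&(q[...,1]<a+10)&(q[...,0]>45)&(q[...,0]<90)
    if k.sum()>10: print('far',a,np.percentile(q[k][:,0],[2,98]).round(1))
for a in range(-80,60,10):
    k=m&(q[...,0]>a)&(q[...,0]<a+10)&(q[...,1]>-80)&(q[...,1]<-30)
    if k.sum()>10: print('side',a,np.percentile(q[k][:,1],[2,98]).round(1))
k=(z>.10)&(z<.175)&(np.hypot(C[...,0]-p[0],C[...,1]-p[1])<.07)
T=(C-p)@A
for a in np.arange(-.05,.05,.01):
    kk=(T[...,0]>a)&(T[...,0]<a+.01)&(np.abs(T[...,1])<.035)&(np.abs(T[...,2]+.040)<.004)
    if kk.sum()>10: print('blk',a.round(3),kk.sum(),np.percentile(T[kk],[1,99],axis=0).round(4).tolist())
```

```text
[ 0.52848134 -0.1431644   0.1194604 ] [ 0.22954494  1.41271169 -5.58113552] 11.822021618842431 [ 0.00151146 -0.00109102 -0.99999826]
far -30 [60.6 77.8]
far -20 [60.5 77.8]
far -10 [60.5 77.8]
far 0 [60.5 78.3]
far 10 [61.  78.3]
far 20 [61.  78.3]
far 30 [61.1 78.3]
far 40 [61.1 78.3]
far 50 [61.1 78.4]
side -40 [-61.6 -61. ]
side -30 [-61.6 -60.6]
side -20 [-61.7 -60.8]
side -10 [-61.6 -60.8]
side 0 [-61.4 -55. ]
side 10 [-61.3 -47.1]
side 20 [-61.3 -45.8]
side 30 [-61.3 -45.9]
side 40 [-61.4 -46. ]
side 50 [-61.6 -45.9]
blk -0.03 1625 [[-0.0267, -0.0257, -0.0408], [-0.02, 0.0254, -0.0363]]
blk -0.02 2661 [[-0.02, -0.027, -0.0407], [-0.0101, 0.0267, -0.0362]]
blk -0.01 3365 [[-0.0099, -0.0286, -0.0414], [-0.0001, 0.0282, -0.0384]]
blk 0.0 4363 [[0.0001, -0.0303, -0.0431], [0.0099, 0.0299, -0.0362]]
blk 0.01 3630 [[0.0102, -0.0336, -0.0432], [0.0199, 0.0333, -0.0365]]
blk 0.02 4954 [[0.0201, -0.0277, -0.0408], [0.0298, 0.0272, -0.0362]]
blk 0.03 3282 [[0.0301, -0.0278, -0.0408], [0.0399, 0.0273, -0.0375]]
blk 0.04 4340 [[0.0401, -0.0276, -0.0407], [0.0457, 0.0271, -0.0362]]
```

View pics/w11.png

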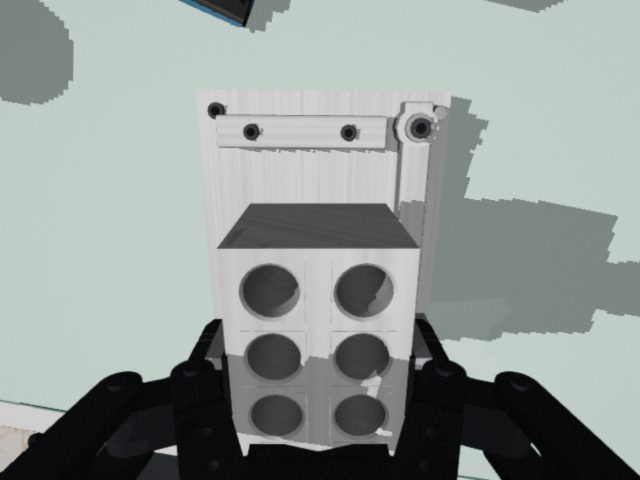

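{"fn": "play_rows", "kwargs": {
  "motion": [
    [1,[0.009,0.012,0.01],0],
    [1,[0.009,0.012,0.03],0],
    [1,[0.009,0.012,0.05],0],
    [1,[0.009,0.012,0.065],0],
    [1,[0.009,0.012,0.074],0],
    [1,[0.009,0.012,0.079],0],
    [1,[0.009,0.012,0.081],0],
    [1,[0.009,0.012,0.081],0]
  ]
}}

```text
t: 20.98
eef_pos: [0.5406, -0.1527, 0.0394]
ee_rot: [[0.978, 0.206, 0.003], [0.206, -0.979, -0.002], [0.003, 0.002, -1.0]]
force: [-0.6, 0.4, -5.4]
finger_gap: 0.0549
```

Run:
```python
from h import *
s=observe();A=np.array(s['ee_rot']);p=np.array(s['eef_pos']);print(p,s['force'],np.degrees(np.arctan2(A[1,0],A[0,0])),A[:,2])
th=np.radians(11.7);R=np.array([[np.cos(th),-np.sin(th)],[np.sin(th),np.cos(th)]]);t=np.array([.5296,-.1442])
print((p[:2]-t)@R*1000)
f=grab_frame('wrist');save(f,'w12')
```

```text
[ 0.54061123 -0.15272544  0.03937677] [-0.61783048  0.38491937 -5.37838782] 11.901933482319135 [ 0.00309271 -0.00153485 -0.99999404]
[  9.05360094 -10.58123878]
```

View pics/w12.png

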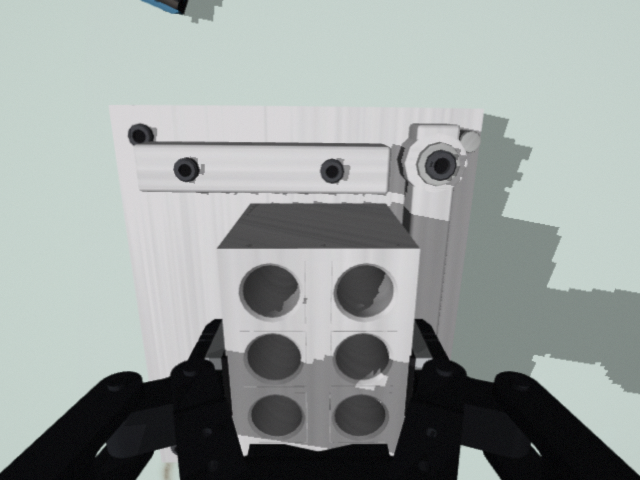

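{"fn": "play_rows", "kwargs": {
  "motion": [
    [1,[0,0,0.001],0.004],
    [1,[0,0,0.002],0.004],
    [1,[0,0,0.003],0.004],
    [1,[0,0,0.004],0.004],
    [1,[0,0,0.004],0.004]
  ]
}}

```text
t: 21.45
eef_pos: [0.541, -0.1529, 0.0359]
ee_rot: [[0.979, 0.202, 0.004], [0.202, -0.979, -0.002], [0.004, 0.002, -1.0]]
force: [-0.6, 0.1, -4.7]
finger_gap: 0.0547
```

{"fn": "play_rows", "kwargs": {
  "motion": [
    [1,[0,0,0.0006],0],
    [1,[0,0,0.0012],0],
    [1,[0,0,0.0012],0]
  ]
}}

```text
t: 21.7
eef_pos: [0.5414, -0.1531, 0.0358]
ee_rot: [[0.979, 0.203, 0.005], [0.203, -0.979, -0.002], [0.005, 0.003, -1.0]]
force: [-2.4, 0.8, 4.6]
finger_gap: 0.055
```

{"fn": "play_rows", "kwargs": {
  "motion": [
    [1,[0.001,0.0015,0],0],
    [1,[0.002,0.003,0],0],
    [1,[0.003,0.004,0],0],
    [1,[0.004,0.005,0],0],
    [1,[0.005,0.006,0],0],
    [1,[0.006,0.0065,0],0],
    [1,[0.006,0.0065,0],0]
  ]
}}

```text
t: 22.28
eef_pos: [0.5477, -0.1582, 0.0358]
ee_rot: [[0.979, 0.202, 0.003], [0.202, -0.979, -0.002], [0.003, 0.002, -1.0]]
force: [-4.5, 0.9, 3.6]
finger_gap: 0.0548
```

Run:
```python
from h import *
s=observe();A=np.array(s['ee_rot']);p=np.array(s['eef_pos']);F=np.array(s['force']);print(p,F,A.T@F,np.degrees(np.arctan2(A[1,0],A[0,0])),s['torque'])
th=np.radians(11.7);R=np.array([[np.cos(th),-np.sin(th)],[np.sin(th),np.cos(th)]]);t=np.array([.5296,-.1442])
print((p[:2]-t)@R*1000)
```

```text
[ 0.54770405 -0.15824451  0.0358065 ] [-4.48147113  0.87756576  3.61892767] [-4.20111717 -1.75686125 -3.63516102] 11.669869621417284 [0.79879775 1.56424651 0.02358065]
[ 14.87984823 -17.42397528]
```

Close to the corner; push gently further, both ways.

{"fn": "play_rows", "kwargs": {
  "motion": [
    [1,[0.001,0.001,0],0],
    [1,[0.002,0.002,0],0],
    [1,[0.003,0.003,0],0],
    [1,[0.003,0.003,0],0],
    [1,[0.003,0.003,0],0]
  ]
}}

```text
t: 22.7
eef_pos: [0.548, -0.1596, 0.036]
ee_rot: [[0.979, 0.202, -0.003], [0.202, -0.979, -0.0], [-0.003, -0.0, -1.0]]
force: [-12.9, 6.5, 12.1]
finger_gap: 0.0551
```

```bash
cat > st.py <<'E'
from h import *
s=observe();A=np.array(s['ee_rot']);p=np.array(s['eef_pos']);F=np.array(s['force']);print(s['t'],p,'Ftool',(A.T@F).round(2),np.degrees(np.arctan2(A[1,0],A[0,0])),A[:,2].round(4),np.array(s['torque']).round(2),s['finger_gap'])
th=np.radians(11.7);R=np.array([[np.cos(th),-np.sin(th)],[np.sin(th),np.cos(th)]]);t=np.array([.5296,-.1442])
print((p[:2]-t)@R*1000)
E
python3 st.py
```

```text
22.7 [ 0.54803984 -0.15956992  0.03598228] Ftool [-11.33  -9.02 -12.02] 11.668162295168603 [-2.8e-03 -2.0e-04 -1.0e+00] [2.55 4.04 0.27] 0.05514461860280202
[ 14.93988564 -18.78994394]
```

{"fn": "play_rows", "kwargs": {
  "motion": [
    [1,[0.002,0.002,-0.0005],0],
    [1,[0.0035,0.004,-0.0008],0],
    [1,[0.0035,0.004,-0.0008],0],
    [1,[0.0035,0.004,-0.0008],0],
    [1,[0.0035,0.004,-0.0008],0],
    [1,[0.0035,0.004,-0.0008],0]
  ],
  "squeeze": 110
}}

```text
t: 23.2
eef_pos: [0.5481, -0.1598, 0.0364]
ee_rot: [[0.979, 0.202, -0.011], [0.203, -0.979, 0.004], [-0.01, -0.006, -1.0]]
force: [-15.3, 14.7, 12.5]
finger_gap: 0.0552
```

```bash
python3 st.py
python3 - <<'E'
from h import *
s=observe();f=grab_frame('wrist');save(f,'w13');f=grab_frame('top');save(f,'t13')
f=grab_frame('side');cv2.imwrite('pics/s13.png',cv2.resize(f['pixels'][150:330,250:490],None,fx=3,fy=3,interpolation=cv2.INTER_CUBIC))
E
```

```text
23.2 [ 0.54807739 -0.15981078  0.03640393] Ftool [-12.1  -17.57 -12.28] 11.685612476436717 [-0.0107  0.0044 -0.9999] [5.17 4.82 0.44] 0.05517079455479768
[ 14.92781395 -19.03341653]
```

View pics/w13.png

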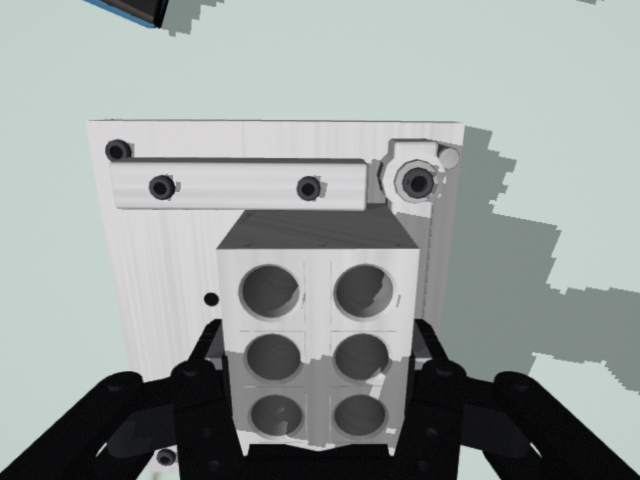

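View pics/s13.png

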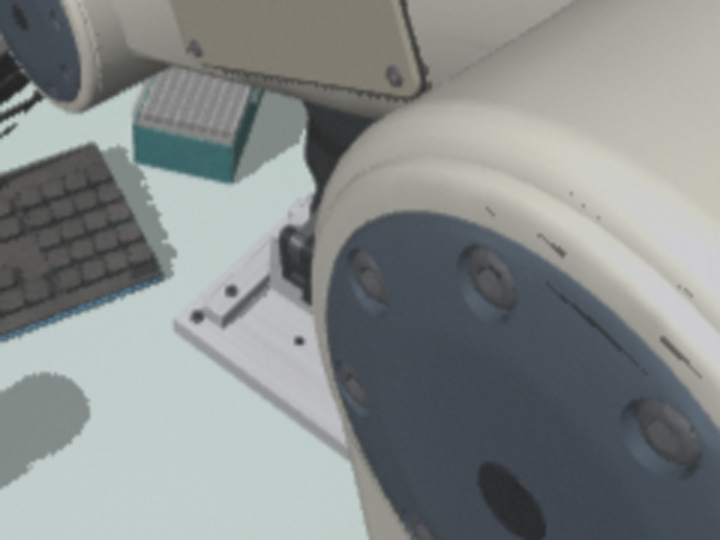

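Run:
```python
from h import *
for i in range(4):
    s=observe();A=np.array(s['ee_rot']);print(s['t'],np.array(s['eef_pos']).round(5),(A.T@np.array(s['force'])).round(1),A[:,2].round(4));f=grab_frame('wrist')
C=cloud(f,s);p=np.array(s['eef_pos'])
z=C[...,2];th=np.radians(11.7);R=np.array([[np.cos(th),-np.sin(th)],[np.sin(th),np.cos(th)]]);t=np.array([.5296,-.1442])
q=(C[...,:2]-t)@R*1000
m=(z>.068)&(z<.084)&(np.abs(q[...,1]+17)<40)&(q[...,0]>30)&(q[...,0]<75)
P=C[m];print(m.sum(),z[m].min(),np.median(z[m]));u,sv,v=np.linalg.svd(P-P.mean(0),full_matrices=False);print('top normal',v[2].round(3))
print('far edge x by y',[ (a,np.percentile(q[m&(q[...,1]>a)&(q[...,1]<a+8)][:,0],98).round(1)) for a in range(-44,8,8)])
m=(z>.03)&(z<.036)
print('side outer y',[ (a,np.percentile(q[m&(q[...,0]>a)&(q[...,0]<a+10)&(q[...,1]>-75)&(q[...,1]<-35)][:,1],[2]).round(1)) for a in range(-20,60,10) if (m&(q[...,0]>a)&(q[...,0]<a+10)&(q[...,1]>-75)&(q[...,1]<-35)).sum()>10])
```

```text
23.35 [ 0.5481  -0.15983  0.0364 ] [-11.3 -18.6 -13.2] [-0.0106  0.0044 -0.9999]
23.4 [ 0.54808 -0.15981  0.03638] [-11.8 -17.3 -13.3] [-0.0107  0.0044 -0.9999]
23.45 [ 0.54809 -0.15983  0.03639] [-12.2 -16.6 -12. ] [-0.0107  0.0044 -0.9999]
23.5 [ 0.54808 -0.15985  0.03639] [-11.4 -16.7 -12. ] [-0.0107  0.0044 -0.9999]
16333 0.06800063563909763 0.0754796614323477
top normal [ 0.04  -0.     0.999]
far edge x by y [(-44, np.float64(60.7)), (-36, np.float64(60.8)), (-28, np.float64(60.7)), (-20, np.float64(60.6)), (-12, np.float64(60.8)), (-4, np.float64(60.7)), (4, np.float64(60.6))]
side outer y [(10, array([-62.3])), (20, array([-62.3])), (30, array([-62.1])), (40, array([-61.8])), (50, array([-61.7]))]
```

View pics/t13.png

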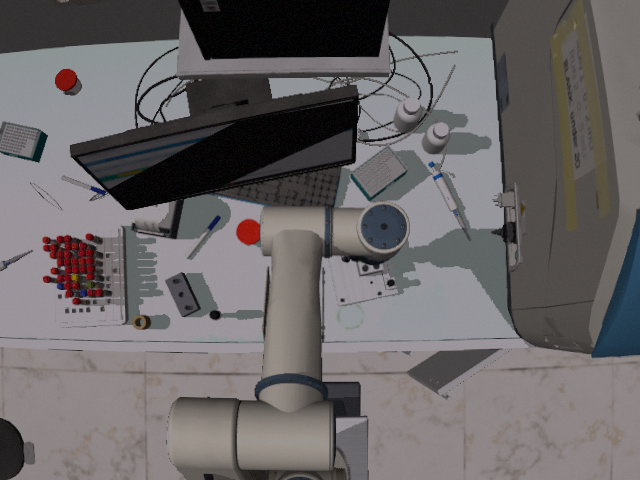

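Run:
```python
from h import *
s=observe();f=grab_frame('wrist');C=cloud(f,s)
z=C[...,2];th=np.radians(11.7);R=np.array([[np.cos(th),-np.sin(th)],[np.sin(th),np.cos(th)]]);t=np.array([.5296,-.1442])
q=(C[...,:2]-t)@R
for lo,hi in [(.0725,.0785),(.071,.080)]:
  m=(z>lo)&(z<hi)&(np.abs(q[...,1]+.017)<.026)&(q[...,0]>0)&(q[...,0]<.058)
  G=np.c_[q[m],np.ones(m.sum())];c=np.linalg.lstsq(G,z[m],rcond=None)[0];print(m.sum(),c.round(4), 'top z at centre',c@[.014,-.017,1])
for (lo,hi,n,x0,x1,y0,y1) in [(.0115,.0205,'plate',-.08,.05,.02,.07),(.029,.037,'farfence',.063,.077,-.03,.05)]:
  m=(z>lo)&(z<hi)&(q[...,0]>x0)&(q[...,0]<x1)&(q[...,1]>y0)&(q[...,1]<y1)
  G=np.c_[q[m],np.ones(m.sum())];c=np.linalg.lstsq(G,z[m],rcond=None)[0];print(n,m.sum(),c.round(4))
```

```text
19008 [-0.0079  0.0119  0.0761] top z at centre 0.07580736665789868
19657 [-0.0057  0.0131  0.0759] top z at centre 0.07563874159539091
plate 13076 [-0.0046 -0.      0.0157]
farfence 8013 [-0.0151  0.0017  0.0339]
```

Run:
```python
from h import *
print(hand_in()); s=observe();A=np.array(s['ee_rot']);print(s['t'],(A.T@np.array(s['force'])).round(1),np.array(s['eef_pos']).round(4),s['finger_gap'])
```

```text
the job is handed in; nothing more can be done
None
the job is handed in; nothing more can be done
```

I handed the job in at about 23.6 s of the 72 s. The fence is shut and pinned, and the block is pressed into the nest corner, still gripped. No verdict came back.

**Sequence:** I pushed the side fence shut with closed fingers. Then I dropped the smaller pin, the one from the grey holder, through the fence and base plate. The block went in last: I set it flat in the nest and pressed it toward both fences with a 110 N grip.

**Last checks:**
- **Pin:** its top measured 66 mm above the bench, against 67 mm nominal when home. It was about 0.8 mm from the hole centre as I measured it. I took this before placing the block. Afterwards I only saw the pin still standing in the top view.
- **Block seating:** its top measured about 75.7 mm, against 76 mm nominal, with a tilt of about 0.01 rad. It is square to the far fence.
- **Pressing force:** the wrist force was steady at about 12 N toward the far fence and 17 N toward the side fence. Subtracting up to about 5 N of plate friction, both should be above 2 N, but I had no direct reading of each contact.
- **Bystanders:** the tip box and pipette look unmoved in the last top view. The arm partly covered the specimen cup there, but it looked in place and nothing touched it.

**Disagreements:** under pressure the side fence opened by roughly 0.015 to 0.02 rad, within the pin's play and under the 0.045 limit. The block sits about 1 to 2 mm further toward the side fence than nominal in my nest frame. Part of that may be calibration error.

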